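# Refit the washer's programme knob and hold it pressed

## Robot

A 6-joint arm with a two-finger parallel gripper is mounted at the origin on a cart in front of the work surface, level with it; the furniture and walls round the work are solid. World frame = base frame: x ahead of the robot, y to its left, z up, the work surface at z = 0. Lengths are in m, angles in rad, forces in N, time in s.
With the tool pointing down it reaches from about 0.325 to 0.85 m from the base axis. Payload 4.4 kg.
Tool frame: the origin (TCP) lies on the centre line of the jaws, within the pads' length; the fingertips stand 25 mm ahead of it and the grasp point (between the pads) lies 6 mm ahead of it (manip.tip_extent is the distance from the TCP to the fingertips, in m); z points along the fingers, y is the line along which they close (so a half turn about z gives the same grasp; the last joint's range is limited). The gripper opens to 94 mm and grips with 3 to 60 N. Pads are 16 mm wide; open, the fingers measure 119 mm over their backs; the gripper's body (75 mm by 177 mm) begins 78 mm behind the grasp point.
Start: joints at [-1.397, 0.207, 1.542, -0, 1.393, -0.15], TCP at [0.183, -0.545, 0.23] pointing down, gripper open.
Joint ranges: [-2.73, 2.73], [-0.86, 2.22], [0.23, 2.46], [-1.11, 4.25], [0.08, 2.63], [-2.82, 2.82]. Speed limits (rad/s): [2.79, 2.79, 3.14, 3.14, 3.14, 3.14].

## Interface

Orientations are given as [roll, pitch, yaw] about the fixed x, y, z axes, in that order (R = Rz(yaw) Ry(pitch) Rx(roll)).
In Python, from bench import manip gives the robot as it stands. The module is installed in compiled form; this text tells all that it offers.
- The arm moves only by the shell command python3 -m jog 'ROWS' [FORCE]. ROWS is JSON, a list of rows, each a list of 7 numbers: the turn, a rotation vector about the world's x, y, z in degrees, then the shift along the world's x, y, z in m, then the finger opening in m, from 0 to 0.094. In form: [[ax, ay, az, tx, ty, tz, hand], ...]. A call has 1 to 5 rows; each row is the pose to reach, as a shift and turn from the pose commanded when the call began; what a row does not reach only later rows make up. A row lasts 1/10 s, in which the tool goes at most 50 mm and 8.59 degrees, less where a joint would pass 70% of its speed; a pose out of reach is approached as far as the arm can. A call with a gripper value outside its range is refused whole. The fingers move at their own pace and stop on an object; FORCE is the grip in N (left out, the last holds). Time passes only in rows, so rows that repeat a pose let the fingers close. It gives the time, the measured TCP pose, the force, the opening and the grip force at its end, in the units of the state.
- manip.state(): the state, without advancing time (a new reading comes with each control period).
- manip.read_camera(name): name is "scene" or "side" or "wrist"; returns the picture (400x640x3 uint8, red, green, blue); there is no depth.
- manip.camera_model(name): a dict with "camera_matrix" (3x3 intrinsics, pixels), "R" (3x3) and "t" (3): a world point X has camera coordinates R X + t. Camera axes: x right, y down, z forward; pixel columns grow to the right and rows downward; lengths in m; the calibration is good to about 2 mm. A picture is of the moment at which its call begins: read the wrist's pose just before it. camera_model takes no time and is no camera call; for the wrist camera it gives the pose at the moment of the call.
- manip.close_job(): hands the job in; it is judged then, once.
Trained networks look in the newest picture that a camera, given by its name, has taken for a name from the list of things; names that differ only in an ending like _2 or _b are one class to them, and where a whole thing is asked for, a point or a joint stands for the part that bears it (a point fixed in the world has none). Each returns a list of dicts, best first, with "conf" (0 to 1); they miss things now and then, are a little off and sometimes report something else, mostly with a low value. They report only what shows in the picture. A call takes as long as a camera call. They do not tell look-alikes from the thing itself.
- manip.spot_in(camera, label): "bbox" ([left, top, right, bottom] in pixels, round what is visible of it).
- manip.cut_out(camera, label): "mask" (400x640 bool, what is visible of it) and "bbox" ([left, top, right, bottom] in pixels, round what is visible of it).
- manip.mark_of(camera, label): "point" ([column, row] in pixels: a listed point, or the origin of a listed thing).
The state is a dict: "time": time; "qpos": joint angles; "joint_velocities": joint speeds; "tau": joint torques, N m; "tool_pos": TCP position; "orientation": TCP orientation; "ft_force": force on the tool from outside, world axes, zero at the start; "ft_torque": the same for the moment, N m; "width": finger opening in m; "gripper_force": force on a finger pad.
Only numpy, scipy, OpenCV 4.12 (cv2) and the standard library are available. Lean on these libraries where they do the work, as an engineer would, in place of code of your own. Each camera call takes 0.05 s, during which the arm holds its last target. There are 200 camera calls.

## Task

The programme knob has come off the washing machine's control unit, which lies face up on the worktop. Pick the knob up, turn it so that its D-shaped socket matches the D-shaped shaft, push it fully home on the shaft, then press it in against the spring until you feel the stop. Finish while still gripping the knob and keeping it pressed in at the stop; leave the screwdriver, the tape roll, the torch and the marker lying on the worktop where they are.

Things in the scene. Friction and masses are not known exactly. Their poses are not given: they have to be found in the camera images.
- knob: Loose grey plastic knob standing on the worktop, 40.8 mm high, about 50 g: a round skirt 46 mm across and 18.5 mm high, on it a grip bar 44 mm long (its x) and 18 mm wide (y). Origin: centre of the underside, z up. A red line on the bar's top and end marks +x. Socket in the underside, 16 mm deep: round, 9 mm radius, with a flat 5 mm from the axis on the +x side; it fits only one way round.
- knob_mark (a point): Point on the knob's red line, on top of the grip bar, 18 mm from the knob's axis on its +x side, 40.8 mm above the underside; axes as the knob's.
- unit: Fixed white control unit, 110 x 200 mm (its x, y) and 41 mm high, lying on its back, face up. Origin: centre of its underside, z up. The shaft stands at its y = +45 mm; a black display and four keys lie on the other half (below 42 mm). To the right of the work a wall cabinet hangs 0.5 m above the worktop (where world x > 0.54 and y < -0.09): swing the arm in drawn back.
- shaft_seat (a point): On the shaft's axis, top of the black dial plate (50 mm across) on which the knob's underside rests when home; 50.4 mm above the worktop at rest, moves with the plate. z up, x towards the flat and the plate's white line; knob home: its x along this x. The brass D-shaft rises 14 mm above: 8 mm radius, flat 4 mm from the axis, top 3 mm chamfered by 2 mm. Knob and shaft start under 1.5 rad apart.
- dial (a joint): Turning angle of dial plate and shaft on the unit, rad, 0 = flat towards the unit's +x, positive anticlockwise from above. It turns with light friction (0.04 N m) and may be turned.
- plunger (a joint): How far shaft and dial plate are pushed into the unit, m: 0 at rest, hard stop at 0.006. A spring resists: about 4 N to start, 10 N just before the stop; it springs back out when let go.
- screwdriver: Bystander: black-handled screwdriver lying on the worktop, 29 x 204 x 29 mm. Leave it alone.
- tape_roll: Bystander: roll of black tape lying flat, 62 x 60 x 19 mm. Leave it alone.
- torch: Bystander: black torch lying on the worktop, 33 x 99 x 33 mm. Leave it alone.
- marker: Bystander: white marker pen lying on the worktop, 17 x 135 x 16 mm. Leave it alone.
There are look-alikes about, which are no part of the job. Leave any brown or yellow look-alike of the knob alone.

How it is judged:
By the outcome, as a careful person would: the job done as asked, in the order asked, and still so for the second after the job is handed in, while the arm keeps its last pose, push and grip.
It also fails if it takes over 38 s, if anything falls off the work surface, if the arm or the gripper's body presses on something with over 40 N, if the wrist force passes 120 N, or if a joint passes its speed limit or range.

## Working session

There is one attempt and no reset: what is moved stays moved. The work goes in short steps, Python scripts to look and compute and a shell command to move; the robot and the scene stay as the last step left them, time stands still between calls to the robot, and variables do not carry over. Pictures are saved under pics/ and viewed, at most 10 in all, crops included, and the job is handed in when it is done.

```bash
mkdir -p pics
cat > h.py <<'E'
import numpy as np, cv2
from bench import manip
def save(cam,name):
    im=manip.read_camera(cam); cv2.imwrite(f'pics/{name}.png',im[:,:,::-1]); return im
def ray(cam,px,z,m=None):
    m=m or manip.camera_model(cam); K=np.array(m['camera_matrix']);R=np.array(m['R']);t=np.array(m['t'])
    d=R.T@np.linalg.inv(K)@np.array([px[0],px[1],1.]); c=-R.T@t
    return c+d*(z-c[2])/d[2]
def proj(cam,X,m=None):
    m=m or manip.camera_model(cam); p=np.array(m['camera_matrix'])@(np.array(m['R'])@np.array(X)+np.array(m['t'])); return p[:2]/p[2]
def tri(a,b):
    A=[];B=[]
    for cam,px in (a,b):
        m=manip.camera_model(cam);K=np.array(m['camera_matrix']);R=np.array(m['R']);t=np.array(m['t'])
        P=K@np.c_[R,t]
        for i in (0,1):
            r=px[i]*P[2]-P[i];A.append(r[:3]);B.append(-r[3])
    return np.linalg.lstsq(np.array(A),np.array(B),rcond=None)[0]
E
python3 - <<'E'
from h import *
print(manip.state()['time'])
ims=[save('scene','s0'),save('side','d0')]
for cam in('scene','side'):
    for l,z in(('knob',0),('knob_mark',.0408),('shaft_seat',.0504),('unit',0)):
        for r in manip.mark_of(cam,l): print(cam,l,np.round(r['point'],1),round(r['conf'],2),ray(cam,r['point'],z).round(4))
print(manip.state()['time'],manip.state()['orientation'],manip.state()['width'])
E
```

```text
0.0
scene knob [172.3 274.1] 0.63 [0.4419 0.4032 0.    ]
scene knob [206.9 257.9] 0.57 [0.4664 0.3027 0.    ]
scene knob [180.6 245.8] 0.53 [0.5317 0.3688 0.    ]
scene knob [257.9 228.6] 0.31 [0.5252 0.1386 0.    ]
scene knob_mark [204.1 220.2] 0.81 [0.5721 0.2867 0.0408]
scene knob_mark [202.6 249.9] 0.69 [0.4676 0.3079 0.0408]
scene knob_mark [180.4 232.5] 0.67 [0.5475 0.359  0.0408]
scene knob_mark [175.3 270.5] 0.58 [0.4227 0.3886 0.0408]
scene shaft_seat [255.6 230.8] 0.5 [0.4809 0.152  0.0504]
scene unit [271.8 236.6] 0.63 [0.4834 0.1061 0.    ]
side knob [238.3 185.6] 0.39 [0.449 0.405 0.   ]
side knob_mark [234.5 179.6] 0.37 [0.425  0.3713 0.0408]
side unit [278.7 204.7] 0.74 [0.5016 0.1371 0.    ]
0.5 [-3.14148422e+00 -7.62291487e-06  3.23795973e-01] 0.09416629170694583
```

View pics/s0.png

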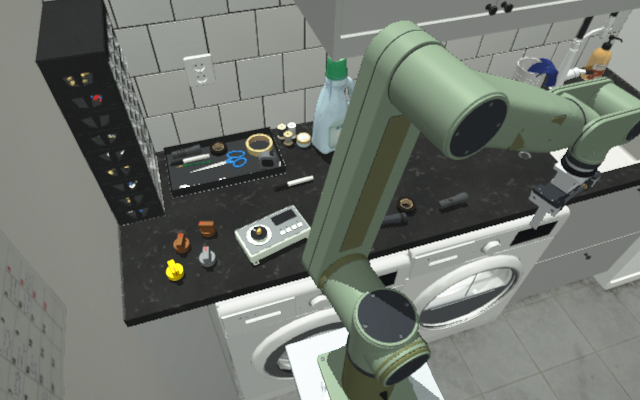

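View pics/d0.png

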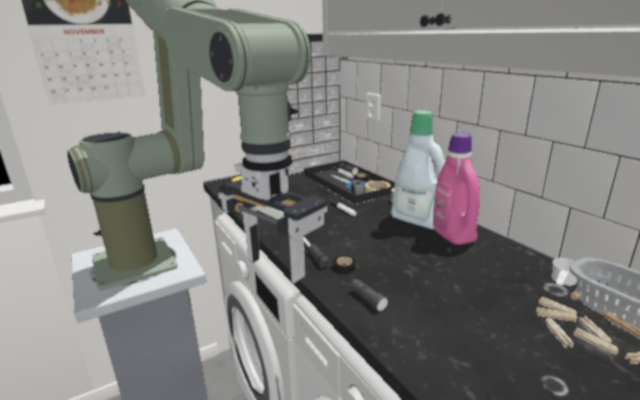

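Run:
```python
import cv2
im=cv2.imread('pics/s0.png')[195:300,150:330]
cv2.imwrite('pics/c0.png',cv2.resize(im,None,fx=4.3,fy=4.3,interpolation=2))
```

```text
(no output)
```

View pics/c0.png

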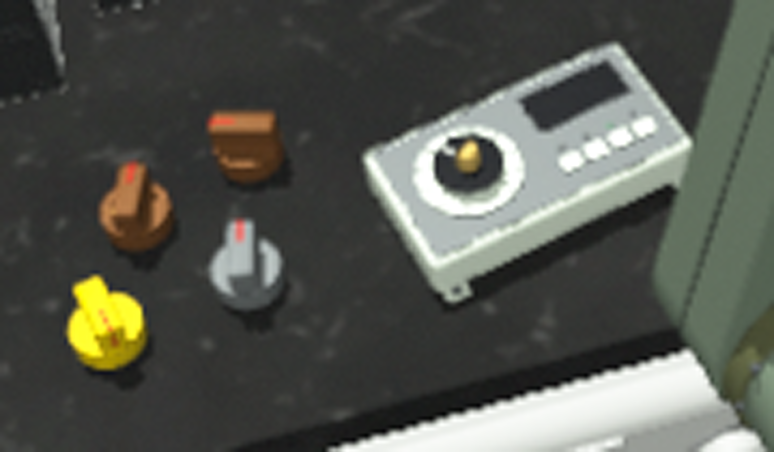

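The candidates are grey (207,257), brown (206,228), brown (181,243) and yellow (175,270). I choose the grey one at (207,257). Its red line points up in the image, and the brass shaft is at about (258,231) with the white line to its upper left.

```bash
python3 -m jog '[[0,0,0,0.028,0.041,0,0.06],[0,0,0,0.056,0.082,0,0.06],[0,0,0,0.084,0.123,0,0.06],[0,0,0,0.112,0.164,0,0.06],[0,0,0,0.14,0.205,0,0.06]]'
python3 -m jog '[[0,0,0,0.003,0.049,0,0.06],[0,0,0,0.006,0.098,0,0.06],[0,0,0,0.009,0.147,0,0.06],[0,0,0,0.012,0.196,0,0.06],[0,0,0,0.015,0.245,0,0.06]]'
python3 -m jog '[[0,0,0,0.003,0.049,0,0.06],[0,0,0,0.006,0.098,0,0.06],[0,0,0,0.012,0.147,0,0.06],[0,0,0,0.02,0.192,0,0.06],[0,0,0,0.03,0.24,0,0.06]]'
python3 -m jog '[[0,0,0,0.02,0.03,0,0.06],[0,0,0,0.04,0.06,0,0.06],[0,0,0,0.06,0.09,0,0.06],[0,0,0,0.06,0.10,0,0.06],[0,0,0,0.06,0.10,0,0.06]]'
python3 - <<'E'
from h import *
m=manip.camera_model('wrist'); im=save('wrist','w1'); s=manip.state(); print(s['tool_pos'],s['orientation'],s['time'])
print(np.round(m['R'],3),-np.array(m['R']).T@m['t'])
for l,z in(('knob',0),('knob_mark',.0408),('shaft_seat',.0504),('unit',0)):
    for r in manip.mark_of('wrist',l): print(l,np.round(r['point'],1),round(r['conf'],2),ray('wrist',r['point'],z,m).round(4))
E
```

```text
time: 1.0
tool_pos: [0.3237, -0.3385, 0.2307]
orientation: [3.141, -0.0, 0.323]
ft_force: [0.8, -0.2, 0.7]
width: 0.0611
gripper_force: 0.0
time: 1.5
tool_pos: [0.3377, -0.0934, 0.2308]
orientation: [3.141, -0.001, 0.323]
ft_force: [0.3, 0.2, -0.3]
width: 0.0603
gripper_force: 0.0
time: 2.0
tool_pos: [0.3678, 0.1469, 0.231]
orientation: [3.141, -0.002, 0.324]
ft_force: [0.4, -0.3, -0.0]
width: 0.0602
gripper_force: 0.0
time: 2.5
tool_pos: [0.4276, 0.2457, 0.2302]
orientation: [3.142, 0.001, 0.326]
ft_force: [-0.5, -0.5, -0.5]
width: 0.06
gripper_force: 0.0
[0.42727121 0.24473491 0.2301178 ] [3.14110699e+00 1.41502905e-03 3.24899026e-01] 2.55
[[ 0.321 -0.947 -0.   ]
 [-0.921 -0.312  0.234]
 [-0.222 -0.075 -0.972]] [0.49025267 0.26788191 0.38565818]
knob [286.7 141. ] 0.87 [0.4569 0.3024 0.    ]
knob [213.2 127.1] 0.72 [0.444  0.3936 0.    ]
knob [333.3  60.3] 0.65 [0.5641 0.278  0.    ]
knob [254.5  66. ] 0.61 [0.5282 0.3643 0.    ]
knob_mark [254.1  43. ] 0.91 [0.5456 0.3606 0.0408]
knob_mark [289.5 125.8] 0.87 [0.4773 0.3007 0.0408]
knob_mark [200.2 148.8] 0.84 [0.421  0.3884 0.0408]
knob_mark [316.4  44.4] 0.78 [0.5651 0.2987 0.0408]
knob_mark [600.1  52.3] 0.56 [0.6532 0.0148 0.0408]
shaft_seat [419.8 175.2] 0.85 [0.473  0.1461 0.0504]
shaft_seat [291.  126.5] 0.25 [0.4775 0.298  0.0504]
unit [441.7 171.8] 0.89 [0.4835 0.1029 0.    ]
unit [290.8 125.9] 0.67 [0.4761 0.303  0.    ]
```

View pics/w1.png

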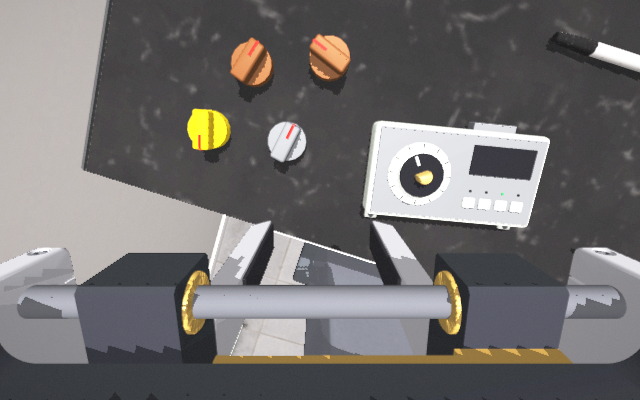

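The grey knob is at (287,141), with its red line towards (292,126). The dial is at (420,175), with its white line at (418,160). Next I'll measure both angles from the pixels.

```bash
cat >> h.py <<'E'
def comp(im,m,sel,z,c,box):
    x0,y0,x1,y1=box; sub=np.zeros(sel.shape,bool); sub[y0:y1,x0:x1]=sel[y0:y1,x0:x1]
    v,u=np.nonzero(sub); P=np.array([ray(None,(a,b),z,m)[:2] for a,b in zip(u,v)])
    if len(P)<3: print('few',len(P));return
    mu=P.mean(0); w,V=np.linalg.eigh(np.cov((P-mu).T)); d=V[:,1]; 
    if d@(mu-c[:2])<0:d=-d
    print('n',len(P),'mean',mu.round(4),'axis ang',np.arctan2(d[1],d[0]).round(3),'len',np.sqrt(12*w).round(4),'ang from c',np.arctan2(*(mu-c[:2])[::-1]).round(3))
    return mu
def red(im): i=im.astype(int); return (i[...,0]>140)&(i[...,1]<110)&(i[...,2]<110)
E
python3 - <<'E'
from h import *
m=manip.camera_model('wrist'); im=cv2.imread('pics/w1.png')[:,:,::-1]
comp(im,m,red(im),.0408,np.array([.457,.302]),(265,115,310,165))
hsv=cv2.cvtColor(np.ascontiguousarray(im),cv2.COLOR_RGB2HSV)
k=(hsv[...,1]<60)&(hsv[...,2]>165)
comp(im,m,k,.0408,np.array([.45,.302]),(265,115,310,165))
b=(hsv[...,2]<70); mu=comp(im,m,b,.0504,np.array([.47,.15]),(395,150,447,203))
w=(hsv[...,2]>150)&(hsv[...,1]<60)
comp(im,m,w,.0504,mu,(408,153,428,170))
crop=np.hstack([cv2.resize(im[110:170,255:315],(400,400)),cv2.resize(im[145:205,390:450],(400,400))]);cv2.imwrite('pics/c1.png',crop[:,:,::-1])
E
```

```text
n 24 mean [0.4716 0.2969] axis ang -0.186 len [0.0019 0.0152] ang from c -0.337
n 1024 mean [0.46   0.2982] axis ang -0.988 len [0.0376 0.0386] ang from c -0.359
n 929 mean [0.4723 0.1424] axis ang -0.943 len [0.0406 0.0461] ang from c -1.277
n 86 mean [0.4899 0.1562] axis ang 1.334 len [0.013  0.0185] ang from c 0.666
```

View pics/c1.png

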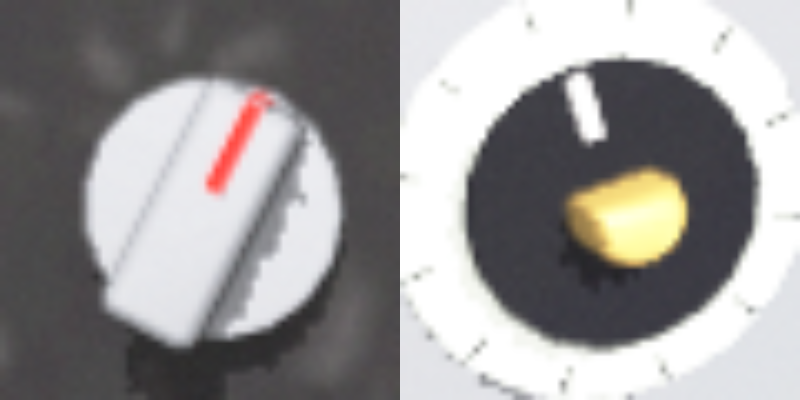

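```bash
python3 - <<'E'
from h import *
m=manip.camera_model('wrist')
a,b,c=[ray(None,p,.0504,m) for p in((416.4,156.25),(419.4,166),(421.5,175.3))]
f=lambda d:np.arctan2(d[1],d[0]); print(a,b,c,f(a-b),f(a-c),np.linalg.norm(a-c))
E
python3 -m jog '[[0,0,-8,0.01,0.02,-0.03,0.06],[0,0,-16,0.02,0.04,-0.06,0.06],[0,0,-24,0.03,0.056,-0.09,0.06],[0,0,-29.3,0.03,0.056,-0.1,0.06],[0,0,-29.3,0.03,0.056,-0.1,0.06]]'
python3 - <<'E'
from h import *
m=manip.camera_model('wrist'); im=save('wrist','w2'); s=manip.state(); print(s['tool_pos'],s['orientation'],s['time'])
for l,z in(('knob',0),('knob_mark',.0408)):
    for r in manip.mark_of('wrist',l): print(l,np.round(r['point'],1),round(r['conf'],2),ray('wrist',r['point'],z,m).round(4))
p=proj(None,[.457,.3,.0408],m).astype(int);print(p)
comp(im,m,red(im),.0408,np.array([.457,.301]),(p[0]-60,max(0,p[1]-80),p[0]+60,p[1]+40))
E
```

```text
[0.49107323 0.15561296 0.0504    ] [0.48216034 0.14828703 0.0504    ] [0.4732628  0.14200311 0.0504    ] 0.6879808890700544 0.6524958794629803 0.022415154984381357
time: 3.25
tool_pos: [0.4563, 0.2995, 0.1282]
orientation: [3.138, 0.004, -0.188]
ft_force: [0.2, -0.0, -0.1]
width: 0.06
gripper_force: 0.0
[0.45728233 0.29988168 0.12978373] [ 3.14025846e+00  1.66503993e-03 -1.86545599e-01] 3.3
knob [317.2 194.3] 0.95 [0.4573 0.3033 0.    ]
knob [231.1 226.7] 0.9 [0.441  0.3927 0.    ]
knob [238.8 134.5] 0.73 [0.5258 0.363  0.    ]
knob [317.5  80.9] 0.6 [0.5577 0.2836 0.    ]
knob_mark [228.8 263.7] 0.88 [0.4201 0.3882 0.0408]
knob_mark [287.8  64.3] 0.82 [0.5681 0.3037 0.0408]
knob_mark [222.1 107.8] 0.67 [0.5471 0.3598 0.0408]
knob_mark [317.9 183.2] 0.59 [0.4756 0.2987 0.0408]
[320 205]
n 60 mean [0.4726 0.2985] axis ang -0.171 len [0.0023 0.0204] ang from c -0.16
```

View pics/w2.png

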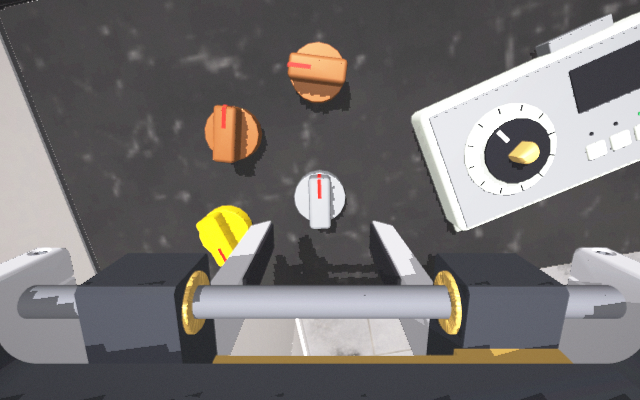

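The grey knob is at (320,197), centred between the jaws with its bar in line with them. The neighbouring knobs are clear of the fingers, so I'm going down and closing.

```bash
python3 -m jog '[[0,0,0.6,0,0.0015,-0.03,0.05],[0,0,0.6,0,0.0015,-0.06,0.05],[0,0,0.6,0,0.0015,-0.08,0.05],[0,0,0.6,0,0.0015,-0.084,0.05],[0,0,0.6,0,0.0015,-0.084,0.05]]' 25
python3 -m jog '[[0,0,0,0,0,0,0.03],[0,0,0,0,0,0,0.015],[0,0,0,0,0,0,0.01],[0,0,0,0,0,0,0.01],[0,0,0,0,0,0,0.01]]' 30
python3 -m jog '[[0,0,0,0,0,0,0.01],[0,0,0,0,0,0.005,0.01],[0,0,0,0,0,0.03,0.01],[0,0,0,0,0,0.07,0.01],[0,0,0,0,0,0.11,0.01]]' 30
python3 - <<'E'
from h import *
m=manip.camera_model('wrist'); im=save('wrist','w3'); s=manip.state(); print(s['tool_pos'],s['orientation'],s['time'])
for l,z in(('shaft_seat',.0504),):
    for r in manip.mark_of('wrist',l): print(l,np.round(r['point'],1),round(r['conf'],2),ray('wrist',r['point'],z,m).round(4))
E
```

```text
time: 3.9
tool_pos: [0.4584, 0.3022, 0.0472]
orientation: [-3.141, -0.001, -0.177]
ft_force: [-0.2, 0.4, 0.5]
width: 0.0501
gripper_force: 0.0
time: 4.4
tool_pos: [0.4583, 0.3024, 0.0471]
orientation: [-3.142, -0.001, -0.177]
ft_force: [-0.5, -1.1, 2.5]
width: 0.018
gripper_force: 30.0
time: 4.9
tool_pos: [0.4569, 0.3021, 0.1566]
orientation: [3.14, 0.002, -0.177]
ft_force: [1.5, 0.0, -1.3]
width: 0.0177
gripper_force: 30.0
[0.46180943 0.30445782 0.16501895] [-3.13457164 -0.00966921 -0.17686616] 4.95
shaft_seat [501.  151.7] 0.85 [0.4722 0.1433 0.0504]
```

View pics/w3.png

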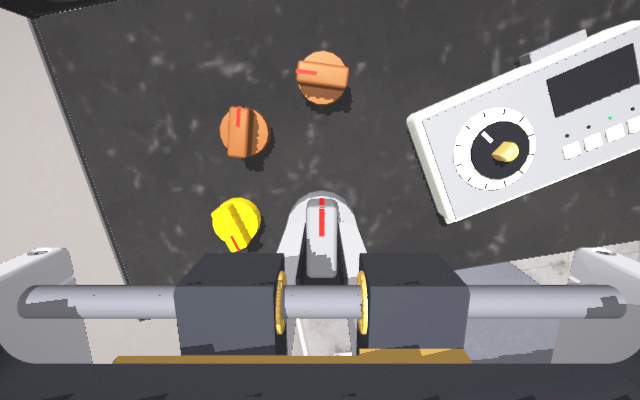

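```bash
python3 -m jog '[[0,0,8,0.003,-0.03,0.01,0.01],[0,0,16,0.006,-0.06,0.01,0.01],[0,0,24,0.009,-0.09,0.01,0.01],[0,0,32,0.012,-0.12,0.01,0.01],[0,0,40,0.015,-0.15,0.01,0.01]]' 30
python3 -m jog '[[0,0,8.5,0,-0.009,0,0.01],[0,0,8.5,0,-0.009,0,0.01],[0,0,8.5,0,-0.009,0,0.01],[0,0,8.5,0,-0.009,0,0.01]]' 30
python3 - <<'E'
from h import *
m=manip.camera_model('wrist'); im=save('wrist','w4'); s=manip.state(); print(s['tool_pos'],s['orientation'],s['time'])
T=np.array(s['tool_pos']);y=s['orientation'][2];ex=np.array([np.cos(y),np.sin(y)]);ey=np.array([-ex[1],ex[0]])
for l,z in(('shaft_seat',.0504),('knob_mark',T[2]-.0471+.0408)):
    for r in manip.mark_of('wrist',l):
        P=ray('wrist',r['point'],z,m); print(l,np.round(r['point'],1),round(r['conf'],2),P.round(4),'in tool',(ex@(P-T)[:2]).round(4),(ey@(P-T)[:2]).round(4))
zt=T[2]-.0063; mu=comp(im,m,red(im),zt,T,(285,170,355,260))
print('red in tool',ex@(mu-T[:2]),ey@(mu-T[:2]))
cv2.imwrite('pics/c4.png',cv2.resize(im[110:300,240:420],None,fx=3.1,fy=3.1,interpolation=2)[:,:,::-1])
E
```

```text
time: 5.5
tool_pos: [0.472, 0.1513, 0.1652]
orientation: [-3.141, 0.002, 0.527]
ft_force: [-0.3, 0.2, -0.2]
width: 0.0181
gripper_force: 30.0
time: 5.9
tool_pos: [0.4726, 0.1441, 0.166]
orientation: [-3.141, 0.0, 0.668]
ft_force: [0.2, -0.2, -0.2]
width: 0.0176
gripper_force: 30.0
[0.47265905 0.14414067 0.16611983] [-3.14108512e+00  2.88173041e-04  6.68877830e-01] 5.95
shaft_seat [323.  199.4] 0.78 [0.4724 0.1436 0.0504] in tool -0.0005 -0.0003
knob_mark [321.2 213. ] 0.97 [0.4866 0.1568 0.1598] in tool 0.0188 0.0013
knob_mark [66.3 72.1] 0.62 [0.4652 0.3019 0.1598] in tool 0.092 0.1284
n 174 mean [0.4846 0.1553] axis ang 0.664 len [0.0028 0.0221] ang from c 0.751
red in tool 0.016296254464821507 0.0013372887429810773
```

View pics/c4.png

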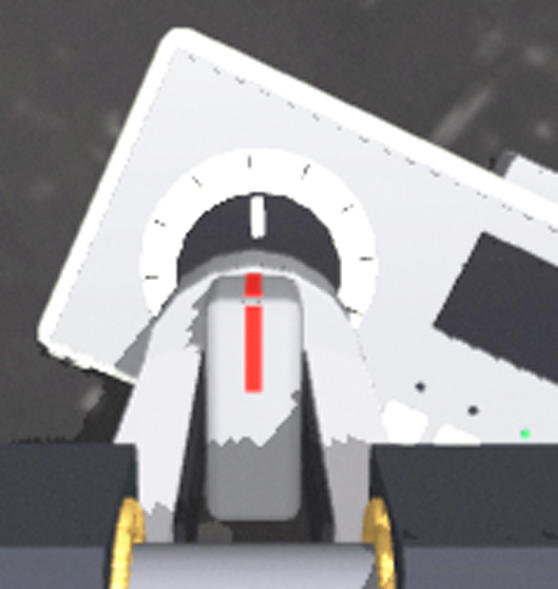

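Run:
```python
from h import *
m=manip.camera_model('wrist'); T=np.array([.47266,.14414,.1661]);y=.6689
ex=np.array([np.cos(y),np.sin(y)]);ey=np.array([-ex[1],ex[0]])
def t(n,c,z):
    P=ray(None,(240+c[0]/3.1,110+c[1]/3.1),z,m); print(n,(ex@(P-T)[:2]).round(4),(ey@(P-T)[:2]).round(4))
zk=.1661-.0063
t('white far',(257,197),.0504);t('white near',(259,237),.0504);t('plate far',(257,194),.0504)
t('plate L',(177,265),.0504);t('plate R',(341,265),.0504)
t('red in',(253,391),zk);t('red top end',(253,306),zk);t('bar end edge',(253,303),zk)
t('bar corner L',(207,300),zk);t('bar R',(301,300),zk);t('bar near end',(253,520),zk)
```

```text
white far 0.0237 -0.0003
white near 0.0118 -0.0009
plate far 0.0246 -0.0003
plate L 0.0033 0.0234
plate R 0.0034 -0.0252
red in 0.0053 0.0009
red top end 0.0214 0.001
bar end edge 0.0219 0.001
bar corner L 0.0225 0.0092
bar R 0.0225 -0.0076
bar near end -0.0206 0.0009
```

Relative to the knob, the shaft is about -1.2 mm along tool x and -1.8 mm along tool y, and the angle matches. I'll correct for that and lower gently.

```bash
python3 -m jog '[[0,0,0.5,0,-0.0022,-0.02,0.01],[0,0,0.5,0,-0.0022,-0.04,0.01],[0,0,0.5,0,-0.0022,-0.05,0.01],[0,0,0.5,0,-0.0022,-0.05,0.01],[0,0,0.5,0,-0.0022,-0.05,0.01]]' 40
python3 -m jog '[[0,0,0,0,0,-0.002,0.01],[0,0,0,0,0,-0.004,0.01],[0,0,0,0,0,-0.006,0.01],[0,0,0,0,0,-0.008,0.01],[0,0,0,0,0,-0.008,0.01]]' 40
python3 -c "
from h import *
print(manip.state()['ft_force'],manip.state()['ft_torque'],manip.state()['tool_pos'])"
```

```text
time: 6.55
tool_pos: [0.4732, 0.1415, 0.1168]
orientation: [3.141, -0.0, 0.678]
ft_force: [-0.1, 0.6, -0.3]
width: 0.0178
gripper_force: 40.0
time: 7.05
tool_pos: [0.4731, 0.1413, 0.1083]
orientation: [-3.142, -0.001, 0.678]
ft_force: [0.9, 0.4, -0.9]
width: 0.0175
gripper_force: 40.0
[ 0.89432701  0.37982495 -0.94923847] [ 0.13442109 -0.17139982 -0.00745948] [0.47308306 0.14129418 0.10831645]
```

```bash
python3 -m jog '[[0,0,0,0,0,-0.002,0.01],[0,0,0,0,0,-0.004,0.01],[0,0,0,0,0,-0.006,0.01],[0,0,0,0,0,-0.008,0.01],[0,0,0,0,0,-0.009,0.01]]' 40
python3 -m jog '[[0,0,0,0,0,-0.001,0.01],[0,0,0,0,0,-0.002,0.01],[0,0,0,0,0,-0.002,0.01]]' 40
```

```text
time: 7.55
tool_pos: [0.4732, 0.1414, 0.0994]
orientation: [3.142, -0.001, 0.678]
ft_force: [1.2, 1.4, 0.4]
width: 0.0175
gripper_force: 40.0
time: 7.85
tool_pos: [0.4732, 0.1413, 0.0975]
orientation: [3.142, -0.001, 0.678]
ft_force: [1.2, 2.4, -0.1]
width: 0.0178
gripper_force: 40.0
```

Seated with very little force. Now I'll press against the spring.

```bash
python3 -m jog '[[0,0,0,0,0,-0.001,0.01],[0,0,0,0,0,-0.002,0.01],[0,0,0,0,0,-0.002,0.01]]' 60
python3 -m jog '[[0,0,0,0,0,-0.001,0.01],[0,0,0,0,0,-0.002,0.01],[0,0,0,0,0,-0.003,0.01],[0,0,0,0,0,-0.003,0.01]]' 60
python3 -m jog '[[0,0,0,0,0,-0.0005,0.01],[0,0,0,0,0,-0.001,0.01],[0,0,0,0,0,-0.001,0.01]]' 60
```

```text
time: 8.15
tool_pos: [0.4732, 0.1413, 0.0958]
orientation: [3.142, -0.001, 0.678]
ft_force: [-0.4, 2.5, 4.8]
width: 0.0179
gripper_force: 60.0
time: 8.55
tool_pos: [0.4732, 0.1413, 0.093]
orientation: [3.142, -0.001, 0.678]
ft_force: [-1.4, 0.8, 7.5]
width: 0.0175
gripper_force: 60.0
time: 8.85
tool_pos: [0.4732, 0.1414, 0.0922]
orientation: [3.141, -0.001, 0.678]
ft_force: [-1.4, 2.6, 8.0]
width: 0.0174
gripper_force: 60.0
```

```bash
python3 -m jog '[[0,0,0,0,0,-0.0005,0.01],[0,0,0,0,0,-0.001,0.01],[0,0,0,0,0,-0.001,0.01]]' 60
python3 -m jog '[[0,0,0,0,0,-0.0005,0.01],[0,0,0,0,0,-0.0005,0.01]]' 60
python3 -m jog '[[0,0,0,0,0,-0.0005,0.01],[0,0,0,0,0,-0.0005,0.01]]' 60
```

```text
time: 9.15
tool_pos: [0.4733, 0.1413, 0.0914]
orientation: [3.141, -0.001, 0.678]
ft_force: [-1.4, 2.7, 9.1]
width: 0.0174
gripper_force: 60.0
time: 9.35
tool_pos: [0.4733, 0.1414, 0.0913]
orientation: [3.141, -0.0, 0.678]
ft_force: [-3.0, 1.6, 11.0]
width: 0.0174
gripper_force: 60.0
time: 9.55
tool_pos: [0.4734, 0.1414, 0.0913]
orientation: [3.142, -0.0, 0.678]
ft_force: [-4.3, 1.2, 14.8]
width: 0.0174
gripper_force: 60.0
```

```bash
python3 -m jog '[[0,0,0,0,0,-0.0006,0.01],[0,0,0,0,0,-0.0006,0.01],[0,0,0,0,0,-0.0006,0.01]]' 60
python3 - <<'E'
from h import *
im=save('wrist','w5'); m=manip.camera_model('wrist'); s=manip.state(); print(s['tool_pos'],s['ft_force'])
for r in manip.mark_of('wrist','knob_mark')[:2]: print(r['point'],r['conf'],ray(None,r['point'],.0444+.0408,m))
cv2.imwrite('pics/c5.png',cv2.resize(im[130:290,220:430],None,fx=3.5,fy=3.5,interpolation=2)[:,:,::-1])
E
```

```text
time: 9.85
tool_pos: [0.4734, 0.1414, 0.0913]
orientation: [3.141, -0.0, 0.678]
ft_force: [-5.3, 1.6, 18.2]
width: 0.0175
gripper_force: 60.0
[0.47340124 0.14136617 0.09124687] [-4.65180034  1.7314039  18.3007115 ]
[321.5, 213.0] 0.84 [0.48746278 0.15415579 0.0852    ]
```

View pics/c5.png

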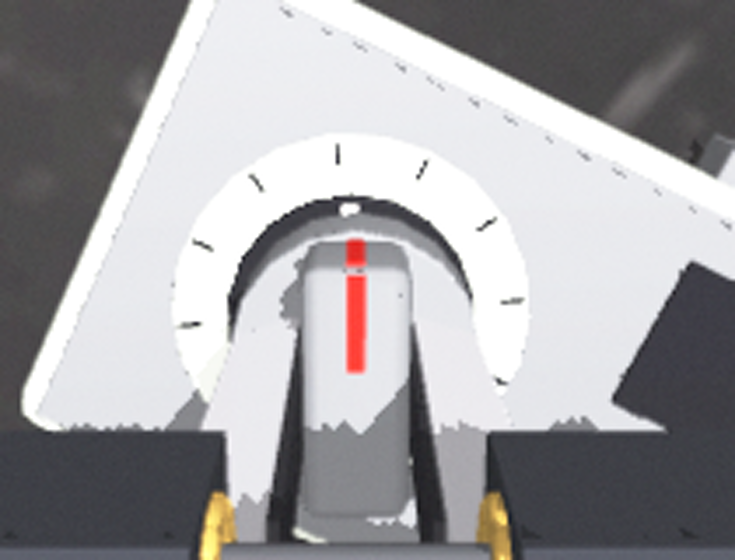

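The knob sits on the plate with its red line in line with the plate's white line: crop (355,250) against (349,208). The mark is still at (321,213), so the knob hasn't slipped in the grip. The tool no longer moves while the force has risen to 18 N, so it is at the stop.

```bash
python3 -c "
from bench import manip
print(manip.close_job())"
```

```text
the job is handed in; nothing more can be done
None
```

The grey knob is on the shaft with its mark lined up, and it was handed in still gripped and pressed against the stop at about 18 N, after about 10 s of robot time; no verdict came back, and I did not touch the bystanders or look-alikes.

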